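Load the serving boards into the lipped caddy

ROBOT

A 7-joint arm with a two-finger parallel gripper is mounted at the origin on the work surface. World frame = base frame: x ahead of the robot, y to its left, z up, the work surface at z = 0. Lengths are in m, angles in rad, forces in N, time in s.
With the tool pointing down it reaches from about 0.4 to 0.85 m from the base axis. Payload 4.5 kg.
Tool frame: the origin (TCP) lies midway between the tips of the shut fingers; the grasp point (between the pads) lies 19 mm behind it; z points along the fingers, y is the line along which they close (so a half turn about z gives the same grasp; the last joint's range is limited). The gripper opens to 88 mm and grips with 3 to 60 N. Pads are 18 mm wide; open, the fingers measure 123 mm over their backs; the gripper's body (75 mm by 187 mm) begins 45 mm behind the grasp point.
Start: joints at [1.366, 0.689, -0.195, 1.565, 0.157, 0.902, -0.215], TCP at [0.148, -0.607, 0.239] pointing down, gripper open.
Joint ranges: [-3.01, 3.01], [-0.46, 2.08], [-1.47, 1.51], [0.13, 2.56], [-1, 4.14], [0.04, 2.09], [-2.66, 2.66]. Speed limits (rad/s): [2.57, 2.57, 3.14, 3.14, 3.14, 3.14, 3.14].

INTERFACE

Orientations are given as a unit quaternion [x, y, z, w].
In Python, from plant import r gives the robot as it stands. The module is installed in compiled form; this text tells all that it offers.
- The arm moves only by the tool step_arm, never from a script. Its argument "series" is a list of rows, each a list of 7 numbers: the shift along the world's x, y, z in mm, then the turn, a rotation vector about the world's x, y, z in rad, then the closure, from 0 (fully open) to 1 (shut). A call has 1 to 20 rows; each row shifts and turns the commanded pose from where the row before left it; what a row does not reach is not made up. A row lasts 1/10 s, in which the tool goes at most 50 mm and 8.59 degrees, less where a joint would pass 70% of its speed; a pose out of reach is approached as far as the arm can. A call is refused whole if a number of a shift passes 50 or a number of a turn 0.15, either way. A call with a gripper value outside its range is refused whole. The fingers move at their own pace and stop on an object; "force" is the grip in N (left out, the last holds). Time passes only in rows, so rows that do not move let the fingers close. It gives the time, the measured TCP pose, the force, the opening and the grip force at its end, in the units of the state.
- r.get_state(): the state, without advancing time (a new reading comes with each control period).
- r.snapshot(name): name is "side" or "top"; returns (picture, depth): 420x560x3 uint8, blue, green, red; 420x560 float32, m along the optical axis (not along the pixel's ray), 0 where there is no reading.
- r.get_calibration(name): a dict with "intrinsics" (3x3 intrinsics, pixels), "dist_coeffs" ([k1, k2, p1, p2, k3] as OpenCV has them; the pictures are not rectified), "pose" (4x4, takes a point from camera to world coordinates). Camera axes: x right, y up, looking along -z (the intrinsics and any distortion apply to the point x, -y, -z); pixel columns grow to the right and rows downward; lengths in m; the calibration is good to about 2 mm. A picture is of the moment at which its call begins. get_calibration takes no time and is no camera call.
- r.finish_job(): hands the job in; it is judged then, once.
The state is a dict: "clock": time; "q": joint angles; "qd": joint speeds; "joint_torque": joint torques, N m; "tool_pos": TCP position; "eef_rot": TCP orientation; "contact_force": force on the tool from outside, world axes, zero at the start; "moment": the same for the moment, N m; "opening": opening from 0.0 (shut) to 1.0 (fully open); "finger_force": force on a finger pad.
Only numpy, scipy, OpenCV 4.12 (cv2) and the standard library are available. Lean on these libraries where they do the work, as an engineer would, in place of code of your own. Each camera call takes 0.05 s, during which the arm holds its last target. There are 200 camera calls.

TASK

Lay the stray pale board squarely on top of the pile of two darker boards and let go, then pick up all three boards together as one pile to load them into the steel caddy. With the pile tilted, tuck its low end under the blue lip first, then lower the other end along the opposite end wall until the pile lies flat on the caddy's floor, and let go. Leave the bowls, the cup and the jar where they are.

Things in the scene. Friction and masses are not known exactly. Their poses are not given: they have to be found in the camera images.
- caddy: Open-topped steel box fixed to the table, 137 mm long (x), 75 mm wide (y) outside; origin: centre of its underside on the table, z up. Inside 127 x 65 mm, floor 12 mm above the table, walls 5 mm thick. The +x end wall and the side walls are 40 mm high from the table; the -x end wall (roughly towards the robot) is 60 mm high and carries the lip.
- caddy_lip (a point): Middle of the inner edge of the caddy's blue lip, at its underside, 56 mm above the table (44 mm above the floor). The lip, 4 mm thick, overhangs the inside by 15 mm from the -x end wall, so the free opening is 112 mm long, shorter than a board. Axes as the caddy's.
- caddy_floor (a point): Centre of the caddy's inner floor. Each long side wall has a gap for fingers in its middle, 77 mm long and open down to the table; there the floor plate is only 52 mm wide, so fingers that hold boards by their long sides, at mid-length, pass freely beside and below the boards. Axes as the caddy's.
- board_low_centre (a point): Wooden serving board, a plain rectangular slab 120 mm long (its x axis), 60 mm wide (y) and 10 mm thick (z), 60 to 130 g; both ends are alike. Dark brown, the lower board of the pile of two, lying flat on the table. The point is the board's centre (5 mm above its underside).
- board_mid_centre (a point): Wooden serving board, a plain rectangular slab 120 mm long (its x axis), 60 mm wide (y) and 10 mm thick (z), 60 to 130 g; both ends are alike. Mid brown, lies on the dark board, within 1.5 mm of square on it. The point is its centre.
- board_stray_centre (a point): Wooden serving board, a plain rectangular slab 120 mm long (its x axis), 60 mm wide (y) and 10 mm thick (z), 60 to 130 g; both ends are alike. Pale, lies alone flat on the table. The point is its centre. All three stacked make a pile 30 mm high that fits the caddy with 7 mm to spare in length and 5 mm in width, if squarely stacked.
- bowls: Bystander: loose pile of white bowls, 122 mm across, 70 mm high; origin at the centre of its underside.
- cup: Bystander: paper cup, 76 mm across, 85 mm high; origin at the centre of its underside.
- jar: Bystander: amber jar with a green cap, 70 mm across, 90 mm high; origin at the centre of its underside.
Mind the look-alikes: they are no part of the job. There is more than one size of the caddy; the one meant has the size given above.

How it is judged:
By the outcome, as a careful person would: the job done as asked, in the order asked, and still so for the second after the job is handed in, with the robot touching nothing.
It also fails if it takes over 61 s, if anything falls off the work surface, if the arm or the gripper's body presses on something with over 40 N, if the wrist force passes 120 N, or if a joint passes its speed limit or range.

## Working session

There is one attempt and no reset: what is moved stays moved. The work goes in short steps, Python scripts to look and compute and a tool call to move; the robot and the scene stay as the last step left them, time stands still between calls to the robot, and variables do not carry over. Pictures are saved under pics/ and viewed, at most 10 in all, crops included, and the job is handed in when it is done.

Besides the shell and the picture viewer there is one more tool, called after ">>>" by a JSON object that holds its "fn" and its "kwargs", one argument or row to a line. step_arm: Moves the arm, as the interface text tells. Its arguments: {"type":"object","properties":{"series":{"type":"array"},"force":{"type":"number"}},"required":["series"]}

```bash
mkdir -p pics
cat > h.py <<'E'
import numpy as np, cv2
from plant import r
def pts(name, depth, uv):
    c=r.get_calibration(name); K=np.array(c["intrinsics"]); D=np.array(c["dist_coeffs"]); T=np.array(c["pose"])
    n=cv2.undistortPoints(np.float32(uv).reshape(-1,1,2),K,D).reshape(-1,2)
    d=np.asarray(depth).reshape(-1)
    p=np.c_[n[:,0]*d,-n[:,1]*d,-d]
    return p@T[:3,:3].T+T[:3,3]
def plane(name, uv, z):
    c=r.get_calibration(name); T=np.array(c["pose"])
    o=T[:3,3]; p=pts(name,np.ones(len(np.reshape(uv,(-1,2)))),uv)-o
    return o+p*((z-o[2])/p[:,2])[:,None]
E
python3 - <<'E'
from h import *
ims=[]
for n in("top","side"):
    im,d=r.snapshot(n); np.save(f"{n}0.npy",d); cv2.imwrite(f"pics/{n}0.png",im)
    print(n,np.round(r.get_calibration(n)["pose"],3).tolist(),np.round(r.get_calibration(n)["intrinsics"],1).tolist())
s=r.get_state(); print({k:np.round(v,3).tolist() for k,v in s.items()})
E
```

```text
top [[0.017, 0.99, -0.14, 0.392], [-0.999, 0.021, 0.028, 0.009], [0.031, 0.139, 0.99, 1.211], [0.0, 0.0, 0.0, 1.0]] [[475.7, 0.0, 278.7], [0.0, 475.7, 215.6], [0.0, 0.0, 1.0]]
side [[-0.994, 0.054, -0.097, 0.482], [-0.111, -0.528, 0.842, 0.683], [-0.006, 0.848, 0.53, 0.519], [0.0, 0.0, 0.0, 1.0]] [[425.9, 0.0, 279.1], [0.0, 425.9, 207.4], [0.0, 0.0, 1.0]]
{'clock': 0.1, 'q': [1.366, 0.69, -0.194, 1.566, 0.157, 0.903, -0.215], 'qd': [-0.0, -0.003, 0.0, -0.003, -0.001, -0.001, 0.001], 'joint_torque': [-0.002, -52.849, -1.272, -15.384, -0.053, 0.002, 0.0], 'tool_pos': [0.148, -0.607, 0.238], 'eef_rot': [0.993, 0.119, -0.0, -0.001], 'contact_force': [-0.084, -0.718, -0.451], 'moment': [0.003, 0.019, -0.047], 'finger_force': 0.0, 'opening': 1.001}
```

View pics/top0.png

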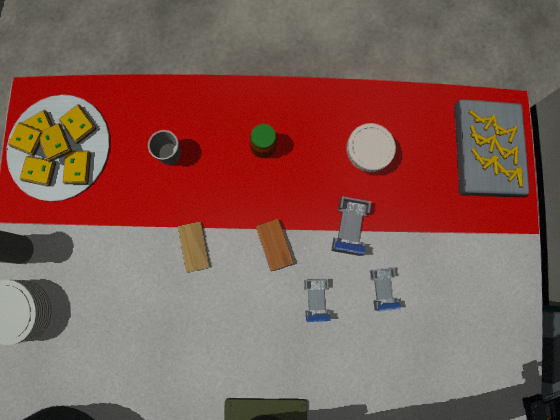

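View pics/side0.png

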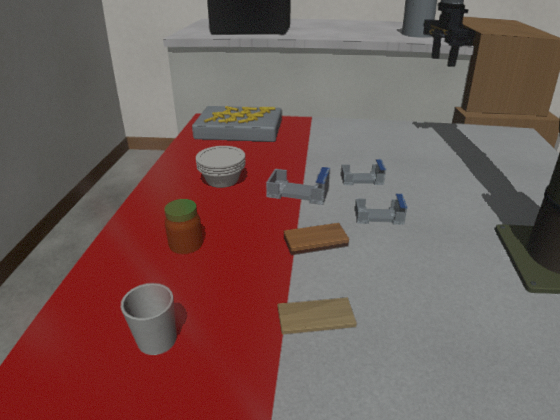

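The top view shows the stray board at about (194,247), the pile at (276,245), and three caddies: a large one at (352,227) and two smaller ones at (318,300) and (385,289). The side view agrees: stray (317,315), pile (317,238), large caddy (298,186) with its blue lip towards the robot. I'll measure them next.

```bash
cat > m.py <<'E'
from h import *
def board(im,d,name,box,z,lo,hi):
    u0,u1,v0,v1=box; hsv=cv2.cvtColor(im,cv2.COLOR_BGR2HSV)
    m=cv2.inRange(hsv,lo,hi); k=np.zeros_like(m); k[v0:v1,u0:u1]=m[v0:v1,u0:u1]
    k=cv2.morphologyEx(k,cv2.MORPH_OPEN,np.ones((3,3)))
    c=max(cv2.findContours(k,0,1)[0],key=cv2.contourArea)[:,0,:]
    f=np.zeros_like(k); cv2.fillPoly(f,[c],255); vv,uu=np.nonzero(f)
    P=pts(name,d[vv,uu],np.c_[uu,vv]); zz=np.median(P[:,2])
    Q=plane(name,c,z)[:,:2]; (cx,cy),(w,h),a=cv2.minAreaRect(np.float32(Q*1000))
    if w<h: a+=90; w,h=h,w
    cen=plane(name,np.c_[uu,vv],z)[:,:2].mean(0)
    print(name,"z",round(zz,4),"rect c",round(cx,1),round(cy,1),"centroid",np.round(cen*1000,1),"size",round(w,1),round(h,1),"ang",round((a+90)%180-90,1),"n",len(uu))
    return f
E
python3 - <<'E'
from m import *
im={n:cv2.imread(f"pics/{n}0.png") for n in("top","side")}; d={n:np.load(f"{n}0.npy") for n in im}
for n,(u,v) in [("top",(194,247)),("top",(276,245)),("side",(317,315)),("side",(317,236)),("top",(350,248)),("top",(352,222)),("side",(310,190))]:
    print(n,u,v,cv2.cvtColor(im[n],cv2.COLOR_BGR2HSV)[v,u],np.round(pts(n,d[n][v,u],[[u,v]]),3))
w=(8,40,60),(28,200,255); br=(5,100,60),(18,255,255)
board(im["top"],d["top"],"top",(170,220,210,280),.010,*w)
board(im["side"],d["side"],"side",(270,360,290,340),.010,*w)
board(im["top"],d["top"],"top",(250,305,210,280),.020,*br)
board(im["side"],d["side"],"side",(275,355,215,260),.020,*br)
bl=(105,120,40),(130,255,255)
f=board(im["top"],d["top"],"top",(325,380,230,265),.060,*bl)
f=board(im["side"],d["side"],"side",(310,335,160,210),.060,*bl)
# caddy: points with height
for b in [(322,382,190,262),(298,338,270,326),(365,405,260,315)]:
    vv,uu=np.mgrid[b[2]:b[3],b[0]:b[1]]; vv=vv.ravel();uu=uu.ravel()
    P=pts("top",d["top"][vv,uu],np.c_[uu,vv]); Q=P[(P[:,2]>.02)&(P[:,2]<.08)]
    print(cv2.minAreaRect(np.float32(Q[:,:2]*1000)),Q[:,2].max())
cr=np.hstack([cv2.resize(im["top"][185:265,320:390],None,fx=5,fy=5,interpolation=2),cv2.resize(im["side"][160:260,260:350],(360,400),interpolation=2)])
cv2.imwrite("pics/c0.png",cr)
E
```

```text
top 194 247 [ 19 136 146] [[0.477 0.188 0.008]]
top 276 245 [ 14 171 142] [[ 0.486 -0.019  0.018]]
side 317 315 [ 20  93 121] [[0.478 0.196 0.013]]
side 317 236 [ 14 134 114] [[ 0.486 -0.007  0.022]]
top 350 248 [111 155 110] [[ 0.478 -0.199  0.062]]
top 352 222 [108  11 114] [[ 0.549 -0.214  0.008]]
side 310 190 [105  15 105] [[ 0.51  -0.205  0.014]]
top z 0.0096 rect c 478.5 190.1 centroid [478.4 190.2] size 119.8 61.6 ang 13.0 n 1137
side z 0.0116 rect c 479.7 192.7 centroid [480.2 194.1] size 120.4 67.1 ang 13.0 n 2251
top z 0.0196 rect c 487.8 -15.2 centroid [487.5 -14.7] size 119.5 61.3 ang 20.2 n 1138
side z 0.0214 rect c 488.2 -8.5 centroid [489.9  -7.5] size 121.4 74.8 ang 19.0 n 1283
top z 0.0595 rect c 481.7 -198.1 centroid [ 481.9 -197.7] size 72.7 18.1 ang 84.6 n 192
side z 0.0619 rect c 482.9 -198.4 centroid [ 483.4 -198.2] size 73.7 13.7 ang 80.7 n 81
((537.9827270507812, -208.500244140625), (76.63861083984375, 138.5247344970703), 80.75786590576172) 0.06611461834661281
((351.3253479003906, -122.50181579589844), (102.2042007446289, 57.224754333496094), 2.920773983001709) 0.05093663951683358
((379.537353515625, -295.01171875), (102.95109558105469, 58.95860290527344), 7.448685169219971) 0.050484771505524995
```

View pics/c0.png

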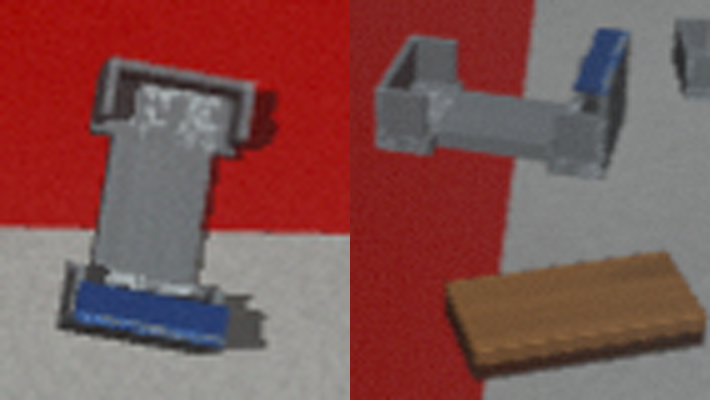

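The large caddy measures 137x76 mm, centre about (538,-208), yaw about -9.3°. The stray board is at (478.5,190.5) with yaw 13°, and the pile top is at (488,-15) with yaw 20°. Sizes and heights match the given ones, so I'll move to the stray board.

>>> {"fn": "step_arm", "kwargs": {
  "series": [
    [24,29,0,0,0,0,0],
    [24,29,0,0,0,0,0],
    [24,29,0,0,0,0,0],
    [24,29,0,0,0,0,0],
    [24,29,0,0,0,0,0],
    [24,29,0,0,0,0,0],
    [24,29,0,0,0,0,0],
    [24,29,0,0,0,0,0],
    [24,29,0,0,0,0,0],
    [24,29,0,0,0,0,0],
    [24,29,0,0,0,0,0],
    [24,29,0,0,0,0,0],
    [24,29,0,0,0,0,0],
    [18,30,0,0,0,0,0],
    [0,40,0,0,0,0,0],
    [0,40,0,0,0,0,0],
    [0,40,0,0,0,0,0],
    [0,40,0,0,0,0,0]
  ],
  "force": 20
}}

```text
clock: 1.9
tool_pos: [0.4775, -0.0387, 0.2385]
eef_rot: [0.993, 0.119, -0.0, -0.0]
contact_force: [1.7, 0.7, -0.8]
opening: 0.998
finger_force: 0.0
```

>>> {"fn": "step_arm", "kwargs": {
  "series": [
    [0,40,0,0,0,0,0],
    [0,40,0,0,0,0,0],
    [0,40,-20,0,0,0,0],
    [0,40,-20,0,0,0,0],
    [0,40,-20,0,0,0,0],
    [0,30,-20,0,0,0,0],
    [0,0,0,0,0,0,0],
    [0,0,0,0,0,0,0]
  ]
}}

```text
clock: 2.7
tool_pos: [0.4772, 0.1898, 0.1581]
eef_rot: [0.993, 0.12, -0.001, 0.0]
contact_force: [0.3, -0.6, 0.0]
opening: 1.002
finger_force: 0.0
```

>>> {"fn": "step_arm", "kwargs": {
  "series": [
    [1,0.5,-35,0,0,-0.012,0],
    [0,0,-35,0,0,0,0],
    [0,0,-35,0,0,0,0],
    [0,0,-30,0,0,0,0],
    [0,0,-12,0,0,0,0],
    [0,0,-7,0,0,0,0],
    [0,0,0,0,0,0,0],
    [0,0,0,0,0,0,0]
  ]
}}

```text
clock: 3.5
tool_pos: [0.4798, 0.1902, 0.006]
eef_rot: [0.994, 0.113, 0.001, -0.0]
contact_force: [0.3, 0.6, 0.5]
opening: 1.004
finger_force: 0.0
```

Run:
```python
from h import *
im,_=r.snapshot("side"); im2,_=r.snapshot("top")
cv2.imwrite("pics/g1.png",np.hstack([cv2.resize(im[240:380,230:410],(540,420)),cv2.resize(im2[200:290,165:225],(250,420))]))
```

```text
(no output)
```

View pics/g1.png

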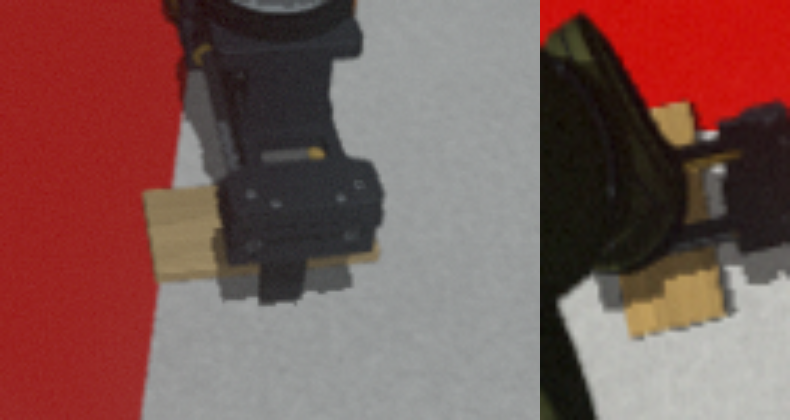

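The fingers straddle the stray board, and the finger sits at mid-length once the 13° yaw offset is allowed for. Now I'll close and lift.

>>> {"fn": "step_arm", "kwargs": {
  "series": [
    [0,0,-2,0,0,0,0],
    [0,0,0,0,0,0,1],
    [0,0,0,0,0,0,1],
    [0,0,0,0,0,0,1],
    [0,0,0,0,0,0,1],
    [0,0,0,0,0,0,1],
    [0,0,0,0,0,0,1],
    [0,0,10,0,0,0,1],
    [0,0,20,0,0,0,1],
    [0,0,30,0,0,0,1],
    [0,0,30,0,0,0,1],
    [0,0,0,0,0,0,1],
    [0,0,0,0,0,0,1]
  ],
  "force": 25
}}

```text
clock: 4.9
tool_pos: [0.4791, 0.1903, 0.0934]
eef_rot: [0.994, 0.113, 0.001, -0.0]
contact_force: [-0.7, -0.5, -1.1]
opening: 0.675
finger_force: 25.0
```

Run:
```python
from m import *
s=r.get_state(); print({k:np.round(s[k],4).tolist() for k in("tool_pos","eef_rot","opening")})
im,d=r.snapshot("side"); im2,_=r.snapshot("top")
cv2.imwrite("pics/g2s.png",im);cv2.imwrite("pics/g2t.png",im2)
cv2.imwrite("pics/g2.png",np.hstack([cv2.resize(im[190:330,230:410],(540,420)),cv2.resize(im2[200:290,165:225],(250,420))]))
```

```text
{'tool_pos': [0.4791, 0.1903, 0.0934], 'eef_rot': [0.9936, 0.1131, 0.0006, -0.0002], 'opening': 0.675}
```

View pics/g2.png

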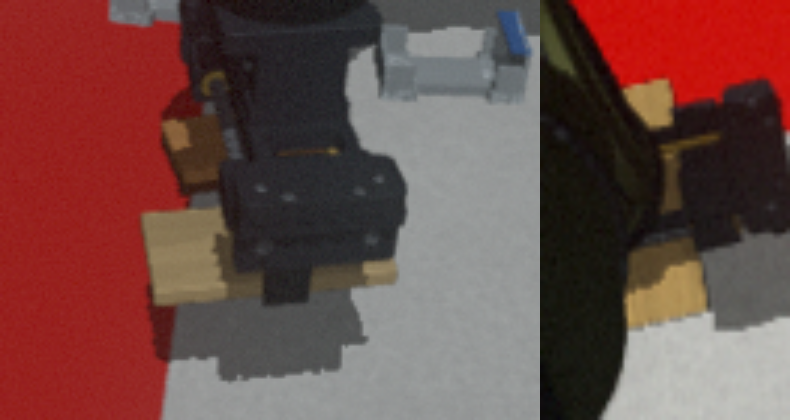

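>>> {"fn": "step_arm", "kwargs": {
  "series": [
    [1,-20,0,0,0,0,1],
    [1,-35,0,0,0,0.03,1],
    [2,-40,0,0,0,0.03,1],
    [2,-40,0,0,0,0.03,1],
    [2,-40,0,0,0,0.034,1],
    [1,-30,0,0,0,0,1],
    [0,0,-20,0,0,0,1],
    [0,0,-20,0,0,0,1],
    [0,0,-12,0,0,0,1],
    [0,0,0,0,0,0,1],
    [0,0,0,0,0,0,1]
  ]
}}

```text
clock: 6.1
tool_pos: [0.4875, -0.0144, 0.0404]
eef_rot: [0.985, 0.175, -0.001, -0.0]
contact_force: [-0.2, 0.8, -0.1]
opening: 0.675
finger_force: 25.0
```

Run:
```python
from m import *
s=r.get_state(); print({k:np.round(s[k],4).tolist() for k in("tool_pos","eef_rot","opening")})
im,d=r.snapshot("side"); im2,_=r.snapshot("top")
cv2.imwrite("pics/g3s.png",im);cv2.imwrite("pics/g3t.png",im2)
cv2.imwrite("pics/g3.png",np.hstack([cv2.resize(im[180:270,250:370],(480,360)),cv2.resize(im2[205:285,240:310],(315,360))]))
```

```text
{'tool_pos': [0.4875, -0.0144, 0.0404], 'eef_rot': [0.9846, 0.1749, -0.0006, -0.0001], 'opening': 0.6754}
```

View pics/g3.png

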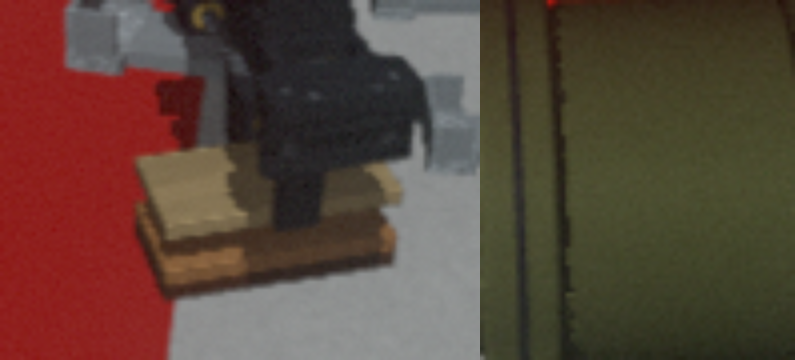

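The pale board hovers square over the pile. Lowering and releasing.

>>> {"fn": "step_arm", "kwargs": {
  "series": [
    [0.5,-0.5,-8,0,0,0,1],
    [0,0,-5,0,0,0,1],
    [0,0,-3,0,0,0,1],
    [0,0,-1,0,0,0,1],
    [0,0,0,0,0,0,1],
    [0,0,0,0,0,0,1]
  ]
}}

```text
clock: 6.8
tool_pos: [0.4884, -0.0153, 0.0238]
eef_rot: [0.985, 0.175, 0.0, 0.0]
contact_force: [-0.8, -0.7, -1.0]
opening: 0.677
finger_force: 25.0
```

>>> {"fn": "step_arm", "kwargs": {
  "series": [
    [0,0,-0.8,0,0,0,1],
    [0,0,0,0,0,0,1],
    [0,0,0,0,0,0,0.3],
    [0,0,0,0,0,0,0],
    [0,0,0,0,0,0,0],
    [0,0,0,0,0,0,0],
    [0,0,0,0,0,0,0],
    [0,0,30,0,0,0,0],
    [0,0,40,0,0,0,0],
    [0,0,40,0,0,0,0],
    [0,45,0,0,0,0,0],
    [0,45,0,0,0,0,0],
    [0,45,0,0,0,0,0],
    [0,45,0,0,0,0,0],
    [0,20,0,0,0,0,0],
    [0,0,0,0,0,0,0]
  ]
}}

```text
clock: 8.4
tool_pos: [0.4879, 0.1894, 0.133]
eef_rot: [0.984, 0.178, 0.001, -0.001]
contact_force: [0.4, -0.9, -0.1]
opening: 0.998
finger_force: 0.0
```

Run:
```python
from m import *
s=r.get_state(); print({k:np.round(s[k],4).tolist() for k in("tool_pos","eef_rot","opening")})
im,d=r.snapshot("side"); im2,d2=r.snapshot("top")
w=(8,40,60),(28,220,255)
board(im2,d2,"top",(250,310,205,280),.030,*w)
cv2.imwrite("pics/g4.png",np.hstack([cv2.resize(im[190:265,270:370],(480,360)),cv2.resize(im2[205:285,240:310],(315,360))]))
```

```text
{'tool_pos': [0.4879, 0.1894, 0.133], 'eef_rot': [0.9841, 0.1778, 0.0006, -0.0015], 'opening': 0.9976}
top z 0.0297 rect c 487.5 -14.8 centroid [487.1 -14.6] size 121.0 62.9 ang 20.3 n 1200
```

View pics/g4.png

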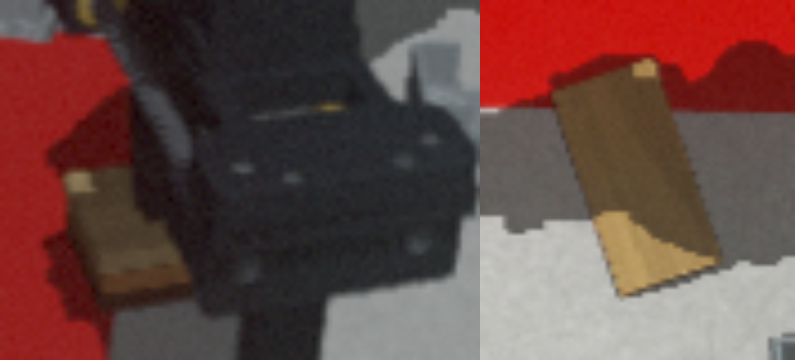

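The pale board lies squarely on the pile: centre (487,-15), angle 20°, top at 30 mm, all within 1 mm of the pile beneath. Next I'll grip all three.

>>> {"fn": "step_arm", "kwargs": {
  "series": [
    [0,-40,0,0,0,0,0],
    [0,-45,0,0,0,0,0],
    [0,-45,0,0,0,0,0],
    [0,-45,0,0,0,0,0],
    [0,-29.5,0,0,0,0,0],
    [0,0,-10,0,0,0,0],
    [0,0,-35,0,0,0,0],
    [0,0,-35,0,0,0,0],
    [0,0,-25,0,0,0,0],
    [0,0,-15,0,0,0,0],
    [0,0,-6,0,0,0,0],
    [0,0,0,0,0,0,0],
    [0,0,0,0,0,0,0],
    [0,0,0,0,0,0,0]
  ]
}}

```text
clock: 9.9
tool_pos: [0.4889, -0.02, 0.0078]
eef_rot: [0.985, 0.174, 0.001, 0.0]
contact_force: [0.7, 0.6, 1.5]
opening: 1.001
finger_force: 0.0
```

>>> {"fn": "step_arm", "kwargs": {
  "series": [
    [-0.5,4.8,0,0,0,0,0],
    [0,0,-3,0,0,0,0],
    [0,0,-1.5,0,0,0,0],
    [0,0,0,0,0,0,0],
    [0,0,0,0,0,0,1],
    [0,0,0,0,0,0,1],
    [0,0,0,0,0,0,1],
    [0,0,0,0,0,0,1],
    [0,0,0,0,0,0,1],
    [0,0,0,0,0,0,1],
    [0,0,0,0,0,0,1]
  ],
  "force": 55
}}

```text
clock: 11.0
tool_pos: [0.4879, -0.0151, 0.0025]
eef_rot: [0.985, 0.174, 0.0, 0.0]
contact_force: [-0.0, -0.0, 0.5]
opening: 0.672
finger_force: 55.0
```

>>> {"fn": "step_arm", "kwargs": {
  "series": [
    [0,0,5,0,0,0,1],
    [0,0,10,0,0,0,1],
    [0,0,20,0,0,0,1],
    [0,0,30,0,0,0,1],
    [0,0,35,0,0,0,1],
    [0,0,20,0,0,0,1],
    [0,0,0,0,0,0,1],
    [0,0,0,0,0,0,1]
  ]
}}

```text
clock: 11.8
tool_pos: [0.4877, -0.0151, 0.1226]
eef_rot: [0.985, 0.174, 0.0, 0.0]
contact_force: [0.0, -0.4, -2.6]
opening: 0.678
finger_force: 55.0
```

Run:
```python
from m import *
s=r.get_state(); print({k:np.round(s[k],4).tolist() for k in("tool_pos","eef_rot","opening","contact_force")})
im,d=r.snapshot("side")
cv2.imwrite("pics/g5.png",cv2.resize(im[120:270,220:400],(720,600)))
```

```text
{'tool_pos': [0.4877, -0.0151, 0.1226], 'eef_rot': [0.9847, 0.1745, 0.0002, 0.0001], 'opening': 0.6778, 'contact_force': [0.0189, -0.4287, -2.5808]}
```

View pics/g5.png

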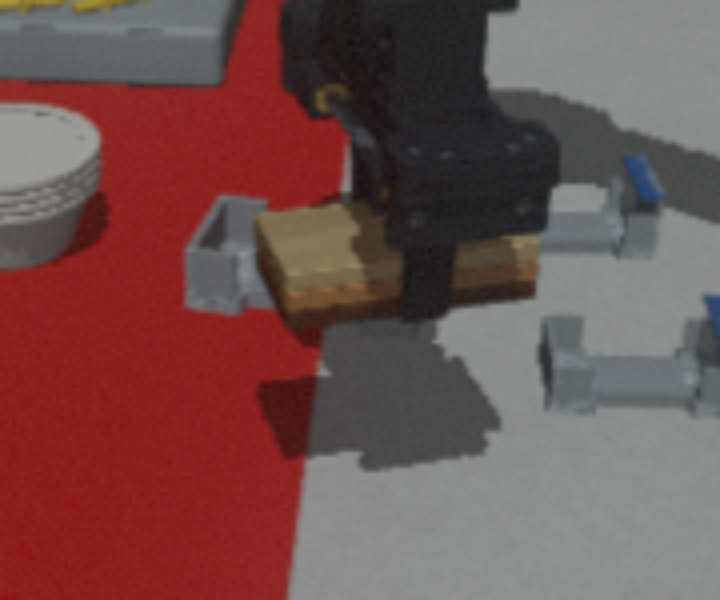

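Run:
```python
from h import *
im={n:cv2.imread(f"pics/{n}0.png") for n in("top","side")}
def cloud(n,b):
    d=np.load(f"{n}0.npy"); vv,uu=np.mgrid[b[2]:b[3],b[0]:b[1]]; vv=vv.ravel();uu=uu.ravel()
    return pts(n,d[vv,uu],np.c_[uu,vv])*1000
for n,b in (("top",(322,382,190,262)),("side",(262,335,158,206))):
    P=cloud(n,b); P=P[(P[:,2]>24)&(P[:,2]<75)&(np.hypot(P[:,0]-538,P[:,1]+208)<90)]
    best=None
    for a in np.arange(-14,-4,.25):
        c,s=np.cos(np.radians(a)),np.sin(np.radians(a)); R=np.array([[c,s],[-s,c]])
        q=P[:,:2]@R.T; w=np.ptp(np.percentile(q[:,1],[1,99]))+np.ptp(np.percentile(q[:,0],[1,99]))
        if best is None or w<best[0]: best=(w,a,q,R)
    w,a,q,R=best
    for lo,hi in((0,100),(1,99)):
        l,h=np.percentile(q,[lo,hi],axis=0); print(n,a,h-l,R.T@((l+h)/2),len(q))
    L=P[P[:,2]>52]; print("lip/wall pts",len(L),(L[:,:2]@R.T).min(0),(L[:,:2]@R.T).max(0), R@np.array([538,-208.5]))
# red-side +x wall outer edge direction & outer silhouette corners in top image
```

```text
top -9.25 [138.52431766  76.65391987] [ 537.98417513 -208.50119273] 482
top -9.25 [137.88287823  75.38493123] [ 538.05048064 -207.96436383] 482
lip/wall pts 260 [ 495.48286239 -157.63992302] [515.89724886 -81.19688873] [ 564.51887014 -119.30924213]
side -9.0 [135.54862407  80.91969173] [ 539.02873984 -207.37106979] 552
side -9.0 [134.11469464  77.63491855] [ 538.5294577  -207.11999551] 552
lip/wall pts 164 [ 497.05807192 -159.82943443] [517.43759097 -80.93827808] [ 563.9929132  -121.77127682]
```

>>> {"fn": "step_arm", "kwargs": {
  "series": [
    [0,0,0,0,0,0,1],
    [0,0,10,0,0,-0.1,1],
    [0,0,10,0,0,-0.1,1],
    [0,0,10,0,0,-0.1,1],
    [0,0,10,0,0,-0.1,1],
    [0,0,0,0,0,-0.115,1],
    [0,0,0,0,0,0,1],
    [0,0,0,0,0,0,1]
  ]
}}

```text
clock: 12.65
tool_pos: [0.4872, -0.0149, 0.1615]
eef_rot: [0.997, -0.08, -0.001, 0.0]
contact_force: [-1.1, 0.1, -2.7]
opening: 0.676
finger_force: 55.0
```

>>> {"fn": "step_arm", "kwargs": {
  "series": [
    [6,-16,0,0,0,0,1],
    [13,-34,0,0,0,0,1],
    [13,-34,0,0,0,0,1],
    [13,-34,0,0,0,0,1],
    [13,-34,0,0,0,0,1],
    [10,-30,0,0,0,0,1],
    [6,-15,0,0,0,0,1],
    [0,0,0,-0.007,-0.043,0,1],
    [0,0,0,-0.014,-0.086,0,1],
    [0,0,0,-0.014,-0.086,0,1],
    [0,0,0,-0.014,-0.086,0,1],
    [0,0,0,-0.007,-0.043,0,1],
    [0,0,0,0,0,0,1],
    [0,0,0,0,0,0,1]
  ]
}}

```text
clock: 14.05
tool_pos: [0.5617, -0.2118, 0.1619]
eef_rot: [0.982, -0.08, 0.172, 0.014]
contact_force: [-0.2, 0.2, -3.8]
opening: 0.683
finger_force: 55.0
```

```bash
cat > st.py <<'E'
from h import *
from scipy.spatial.transform import Rotation as R
s=r.get_state(); p=np.array(s["tool_pos"])*1000; M=R.from_quat(s["eef_rot"]).as_matrix()
a=np.radians(-9.2); C=np.array([[np.cos(a),np.sin(a)],[-np.sin(a),np.cos(a)]])
q=C@(p[:2]-[538.5,-208.3]); x=M[:,0]; th=np.arcsin(x[2]); 
y=M[:,1]
u=q[0]+63.5; h=p[2]-12; u0=u-60.5*np.cos(th)+2.5*np.sin(th); h0=h-60.5*np.sin(th)-2.5*np.cos(th)
print("caddy xy",q.round(2),"z",p[2].round(2),"tilt",np.degrees(th).round(2),"yaw",np.degrees(np.arctan2(x[1],x[0])).round(2),"roll",np.degrees(np.arcsin(y[2])).round(2),
 "left",(u0-30*np.sin(th)).round(2),"right",(u0+120*np.cos(th)).round(2),"h0",h0.round(2),"F",np.round(s["contact_force"],1),np.round(s["q"],2),round(s["opening"]*88,1))
E
python3 st.py
```

```text
caddy xy [23.49  0.21] z 161.87 tilt 19.86 yaw -9.35 roll -0.05 left 20.75 right 143.8 h0 126.97 F [-0.2  0.2 -3.8] [ 0.37  0.68 -0.1   2.05  0.16  0.07 -1.58] 60.1
```

>>> {"fn": "step_arm", "kwargs": {
  "series": [
    [-2,0.2,0,0.008,0.052,0,1],
    [-2,0.2,0,0.008,0.052,0,1],
    [0,0,-15,0,0,0,1],
    [0,0,-25,0,0,0,1],
    [0,0,-25,0,0,0,1],
    [0,0,-20,0,0,0,1],
    [0,0,-10,0,0,0,1],
    [0,0,-7,0,0,0,1],
    [0,0,0,0,0,0,1],
    [0,0,0,0,0,0,1]
  ]
}}

```text
clock: 15.05
tool_pos: [0.561, -0.2127, 0.0627]
eef_rot: [0.99, -0.081, 0.119, 0.009]
contact_force: [0.1, 1.2, -3.2]
opening: 0.672
finger_force: 55.0
```

```bash
python3 st.py
```

```text
caddy xy [22.92 -0.75] z 62.65 tilt 13.67 yaw -9.35 roll -0.05 left 21.14 right 144.83 h0 33.92 F [ 0.1  1.2 -3.2] [ 0.34  0.87 -0.07  2.    0.35  0.04 -1.78] 59.1
```

The pile is held at 13.7° above the caddy, but joint 6 is at its lower limit. I'll estimate with a simple planar arm model how much tilt is available at the insert pose.

Run:
```python
import numpy as np
from scipy.optimize import fsolve
A=[];b=[]
for q2,q4,q6,r_,z in [(.69,1.566,.903,np.hypot(.148,.607),.238),(.68,2.05,.07,np.hypot(.5617,.2118),.1619),(.87,2.0,.04,np.hypot(.561,.2127),.0627)]:
    s=q2+q4
    A+=[[0,np.sin(q2),np.sin(s),np.sin(s+q6)],[1,np.cos(q2),np.cos(s),np.cos(s+q6)]]; b+=[r_,z]
x,res,*_=np.linalg.lstsq(A,b,rcond=None); print(x.round(3),(A@x-b).round(4)); H,a,l,t=x
for nm,r_,z,th in [("pre",.597,.038,11),("in",.583,.036,11),("mid",.580,.027,6),("flat",.577,.0145,0),("pre14",.597,.038,14),("in10",.583,.034,10)]:
    phi=np.pi-np.radians(th)
    W=np.array([r_-t*np.sin(phi),z-H-t*np.cos(phi)]); D=np.hypot(*W)
    q4=np.pi-np.arccos((a*a+l*l-D*D)/(2*a*l)); q2=np.arctan2(W[0],W[1])-np.arctan2(l*np.sin(q4),a+l*np.cos(q4))
    print(nm,"q2",round(q2,3),"q4",round(q4,3),"q6",round(phi-q2-q4,3))
```

```text
[0.322 0.572 0.343 0.308] [-0.0003  0.0007 -0.0001  0.0009  0.0001 -0.0015]
pre q2 0.912 q4 1.977 q6 0.06
in q2 0.91 q4 2.019 q6 0.021
mid q2 0.93 q4 1.949 q6 0.158
flat q2 0.964 q4 1.861 q6 0.317
pre14 q2 0.912 q4 2.024 q6 -0.039
in10 q2 0.914 q4 2.003 q6 0.05
```

The model fits within 1.5 mm. A tilt of about 11° is reachable and still leaves ±3.6 mm at the lip and the end wall.

>>> {"fn": "step_arm", "kwargs": {
  "series": [
    [-1,0.6,0,0.003,0.023,0,1],
    [-0.9,0.5,0,0.003,0.023,0,1],
    [0,0,-4,0,0,0,1],
    [0,0,-4,0,0,0,1],
    [0,0,-4,0,0,0,1],
    [0,0,0,0,0,0,1],
    [0,0,0,0,0,0,1]
  ]
}}

```text
clock: 15.75
tool_pos: [0.5579, -0.2115, 0.0503]
eef_rot: [0.992, -0.081, 0.095, 0.008]
contact_force: [0.5, -1.2, -2.2]
opening: 0.679
finger_force: 55.0
```

```bash
python3 st.py
```

```text
caddy xy [19.66 -0.03] z 50.35 tilt 10.94 yaw -9.37 roll 0.04 left 18.54 right 142.06 h0 24.41 F [ 0.5 -1.2 -2.2] [ 0.35  0.89 -0.08  1.97  0.36  0.11 -1.78] 59.7
```

>>> {"fn": "step_arm", "kwargs": {
  "series": [
    [0,0,-4,0,0,0,1],
    [0,0,-4,0,0,0,1],
    [0,0,-3,0,0,0,1],
    [0,0,-1.8,0,0,0,1],
    [0,0,0,0,0,0,1],
    [0,0,0,0,0,0,1]
  ]
}}

```text
clock: 16.35
tool_pos: [0.5582, -0.2115, 0.0378]
eef_rot: [0.992, -0.081, 0.095, 0.008]
contact_force: [0.0, 0.1, -2.7]
opening: 0.677
finger_force: 55.0
```

```bash
python3 st.py
python3 - <<'E'
from h import *
im,_=r.snapshot("side"); cv2.imwrite("pics/g6.png",cv2.resize(im[135:225,240:360],(800,600)))
E
```

```text
caddy xy [20.   -0.03] z 37.8 tilt 10.98 yaw -9.37 roll 0.04 left 18.87 right 142.39 h0 11.82 F [ 0.   0.1 -2.7] [ 0.34  0.91 -0.07  1.97  0.36  0.08 -1.79] 59.6
```

View pics/g6.png

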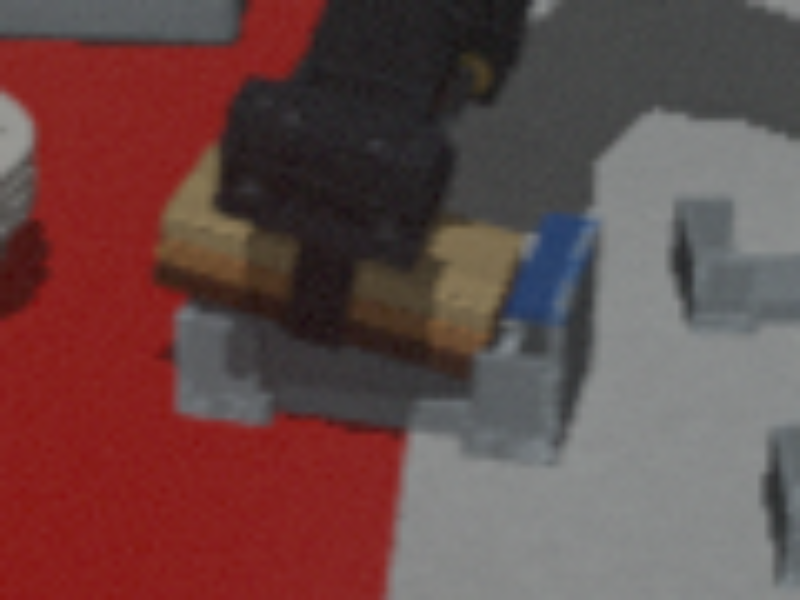

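The picture shows the pile tilted, with its low end at about (490,330), just outside and below the blue lip. Its high end is clear above the far wall. Sliding in along its own axis.

>>> {"fn": "step_arm", "kwargs": {
  "series": [
    [-2,0.3,-0.4,0,0,0,1],
    [-2,0.3,-0.4,0,0,0,1],
    [-2,0.3,-0.4,0,0,0,1],
    [-2,0.3,-0.4,0,0,0,1],
    [-2,0.3,-0.4,0,0,0,1],
    [-2,0.3,-0.4,0,0,0,1],
    [0,0,0,0,0,0,1]
  ]
}}

```text
clock: 17.1
tool_pos: [0.5456, -0.2097, 0.0353]
eef_rot: [0.992, -0.081, 0.095, 0.008]
contact_force: [0.2, -0.1, -2.9]
opening: 0.674
finger_force: 55.0
```

```bash
python3 st.py
```

```text
caddy xy [ 7.24 -0.25] z 35.27 tilt 10.92 yaw -9.36 roll 0.04 left 6.13 right 129.64 h0 9.35 F [ 0.2 -0.1 -2.9] [ 0.34  0.91 -0.06  2.    0.45  0.04 -1.87] 59.3
```

>>> {"fn": "step_arm", "kwargs": {
  "series": [
    [-1.1,0.2,-0.2,0.001,0.006,0,1],
    [-1.1,0.2,-0.2,0.001,0.006,0,1],
    [-1.1,0.2,-0.2,0,0,0,1],
    [-1.1,0.2,-0.2,0,0,0,1],
    [0,0,0,0,0,0,1],
    [0,0,0,0,0,0,1]
  ]
}}

```text
clock: 17.7
tool_pos: [0.5418, -0.209, 0.0346]
eef_rot: [0.993, -0.081, 0.089, 0.008]
contact_force: [0.4, 0.7, -3.3]
opening: 0.677
finger_force: 55.0
```

```bash
python3 st.py
```

```text
caddy xy [ 3.33 -0.12] z 34.61 tilt 10.28 yaw -9.37 roll 0.04 left 2.4 right 125.82 h0 9.35 F [ 0.4  0.7 -3.3] [ 0.34  0.91 -0.06  2.    0.45  0.05 -1.88] 59.6
```

>>> {"fn": "step_arm", "kwargs": {
  "series": [
    [-0.5,0.1,0,0.001,0.006,0,1],
    [-0.3,0.1,-2.2,0.001,0.011,0.001,1],
    [-0.2,0,-2.2,0.002,0.011,0.001,1],
    [-0.1,0,-2.2,0.002,0.011,0,1],
    [0,0,-2,0,0,0,1],
    [0,0,0,0,0,0,1],
    [0,0,0,0,0,0,1]
  ]
}}

```text
clock: 18.4
tool_pos: [0.5406, -0.2087, 0.0259]
eef_rot: [0.994, -0.081, 0.07, 0.006]
contact_force: [0.7, 0.0, -3.2]
opening: 0.675
finger_force: 55.0
```

```bash
python3 st.py
```

```text
caddy xy [ 2.12 -0.09] z 25.89 tilt 8.0 yaw -9.26 roll 0.06 left 1.88 right 124.89 h0 2.99 F [ 0.7  0.  -3.2] [ 0.35  0.93 -0.09  1.97  0.45  0.12 -1.88] 59.4
```

>>> {"fn": "step_arm", "kwargs": {
  "series": [
    [-0.2,0,-1.5,0.003,0.02,0,1],
    [-0.2,0,-1.5,0.003,0.02,0,1],
    [-0.2,0.1,-1.5,0.003,0.02,0,1],
    [-0.2,0.1,-1.5,0.003,0.02,0,1],
    [-0.3,0.1,-1.4,0.003,0.02,0,1],
    [-0.3,0,-1.3,0.003,0.02,0,1],
    [-0.2,0,-1.2,0.004,0.018,0,1],
    [0,0,0,0,0,0,1],
    [0,0,0,0,0,0,1]
  ]
}}

```text
clock: 19.3
tool_pos: [0.539, -0.2085, 0.0161]
eef_rot: [0.997, -0.081, 0.0, 0.001]
contact_force: [0.4, 0.7, -2.6]
opening: 0.675
finger_force: 55.0
```

```bash
python3 st.py
```

```text
caddy xy [ 0.57 -0.13] z 16.12 tilt 0.03 yaw -9.25 roll 0.09 left 3.55 right 123.57 h0 1.59 F [ 0.4  0.7 -2.6] [ 0.39  0.97 -0.18  1.84  0.42  0.37 -1.84] 59.4
```

>>> {"fn": "step_arm", "kwargs": {
  "series": [
    [0,0,-0.7,0,0,0,1],
    [0,0,-0.6,0,0,0,1],
    [0,0,-0.5,0,0,0,1],
    [0,0,0,0,0,0,1],
    [0,0,0,0,0,0,1]
  ]
}}

```text
clock: 19.8
tool_pos: [0.539, -0.2084, 0.0145]
eef_rot: [0.997, -0.081, -0.0, 0.001]
contact_force: [-1.5, 0.3, 1.4]
opening: 0.68
finger_force: 55.0
```

Contact force has risen from -2.6 to +1.4 N, so the pile rests on the floor. Releasing and backing away.

>>> {"fn": "step_arm", "kwargs": {
  "series": [
    [0,0,0,0,0,0,0.3],
    [0,0,0,0,0,0,0.2],
    [0,0,0,0,0,0,0],
    [0,0,0,0,0,0,0],
    [0,0,0,0,0,0,0],
    [0,0,0,0,0,0,0],
    [0,0,15,0,0,0,0],
    [0,0,30,0,0,0,0],
    [0,0,40,0,0,0,0],
    [0,0,40,0,0,0,0],
    [0,0,30,0,0,0,0],
    [0,45,0,0,0,0,0],
    [0,45,0,0,0,0,0],
    [0,45,0,0,0,0,0],
    [0,45,0,0,0,0,0],
    [0,45,0,0,0,0,0],
    [0,45,0,0,0,0,0],
    [0,0,0,0,0,0,0],
    [0,0,0,0,0,0,0]
  ]
}}

```text
clock: 21.7
tool_pos: [0.539, 0.063, 0.1703]
eef_rot: [0.997, -0.079, 0.0, 0.001]
contact_force: [0.0, -1.3, -0.3]
opening: 1.005
finger_force: 0.0
```

Run:
```python
from m import *
im,d=r.snapshot("side"); im2,d2=r.snapshot("top")
board(im2,d2,"top",(325,380,195,258),.042,(8,40,40),(28,230,255))
cv2.imwrite("pics/g7.png",np.hstack([cv2.resize(im[135:225,240:350],(440,360)),cv2.resize(im2[185:265,320:390],(315,360))]))
```

```text
top z 0.0414 rect c 545.5 -209.2 centroid [ 545.1 -209.1] size 107.8 62.3 ang -9.4 n 1037
```

View pics/g7.png

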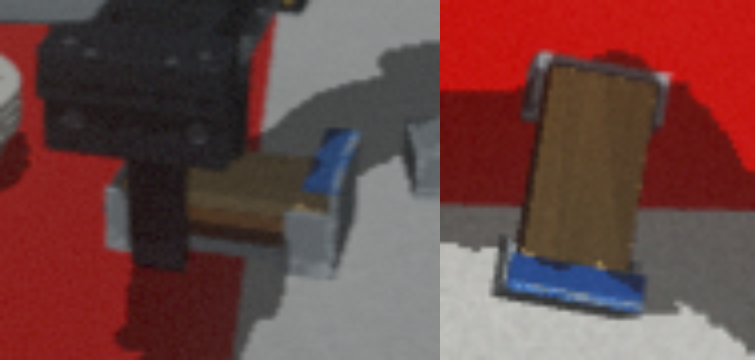

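The pile lies flat in the caddy: top at 41.4 mm (42 expected), angle -9.4°, and its low end under the blue lip. The gripper is clear, so I'm handing in.

```bash
python3 -c "
from plant import r
print(r.finish_job())"
```

```text
the job is handed in; nothing more can be done
None
```

The pale board was laid squarely on the pile, and all three boards now lie flat in the large caddy with one end under the blue lip; they are released and the job was handed in at about 22 s on the robot clock.

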